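# Scan a fossil bone in its dish with a hand-held scanner

## Robot

A 6-joint arm with a two-finger parallel gripper is mounted at the origin on the work surface. World frame = base frame: x ahead of the robot, y to its left, z up, the work surface at z = 0. Lengths are in m, angles in rad, forces in N, time in s.
With the tool pointing down it reaches from about 0.325 to 0.775 m from the base axis. Payload 5.5 kg.
Tool frame: the origin (TCP) lies between the finger pads; the fingertips stand 8 mm ahead of it and the grasp point (between the pads) lies 11 mm behind it (tcp_to_tips is the distance from the TCP to the fingertips, in m); z points along the fingers, y is the direction in which the jaws open and shut (so a half turn about z gives the same grasp; the last joint's range is limited). The gripper opens to 88 mm and grips with 3 to 60 N. Pads are 20 mm wide; open, the fingers measure 115 mm over their backs; the gripper's body (75 mm by 178 mm) begins 61 mm behind the grasp point.
Start: joints at [-1.248, 0.091, 1.231, -0, 1.82, -0.057], TCP at [0.222, -0.557, 0.194] pointing down, gripper open.
Joint ranges: [-2.87, 2.87], [-0.86, 2.18], [0.17, 2.46], [-1.51, 4.65], [0.06, 2.69], [-2.65, 2.65]. Speed limits (rad/s): [2.57, 2.57, 3.01, 3.14, 3.14, 3.14].

## Interface

Orientations are given as a unit quaternion [w, x, y, z].
In Python, from bench import * gives the robot as it stands. Calls block until the motion is done:
- move_to(position, orientation): joint-space move of the TCP to a pose.
- move_l(position, speed=0.15, orientation=None): straight line of the TCP; orientation=None keeps the orientation; speed is the mean speed in m/s.
- movej(angles): joint-space move.
- gripper_open() and close(): open the fingers fully, or close them until they stop; the grip force is fixed at half the most.
- hold(seconds).
- inverse_kinematics(position, orientation): joint angles nearest the present ones, or None.
- state(): the state.
- get_image(name): name is "scene" or "side" or "wrist"; returns a dict with "frame" (480x640x3 uint8, blue, green, red), "depth" (480x640 float32, m along the optical axis (not along the pixel's ray), 0 where there is no reading), "camera_matrix" (3x3 intrinsics, pixels), "view" (4x4, takes a point from world to camera coordinates). Camera axes: x right, y up, looking along -z (the intrinsics and any distortion apply to the point x, -y, -z); pixel columns grow to the right and rows downward; lengths in m; the calibration is good to about 2 mm. A picture is of the moment at which its call begins.
A pose or a line that the arm cannot do raises IKError and nothing moves.
- job_done(): hands the job in, once; it reports no verdict.
The state is a dict: "time": time; "joint_pos": joint angles; "dq": joint speeds; "joint_torque": joint torques, N m; "ee_pos": TCP position; "ee_rot": TCP orientation; "ft_force": force on the tool from outside, world axes, zero at the start; "moment": the same for the moment, N m; "finger_gap": finger opening in m.
Only numpy, scipy, OpenCV 4.12 (cv2) and the standard library are available. Lean on these libraries where they do the work, as an engineer would, in place of code of your own. Each camera call takes 0.05 s, during which the arm holds its last target.

## Task

Slide the round specimen dish along the table, without lifting it, until it sits wholly inside the ring printed on the dark mat. Then pick up the hand-held scanner by its upright grip, carry it over the wooden vial rack, and hold it level, centred over the bone in the dish, lengthwise along the bone, with its underside about 1 cm above the bone and touching neither bone nor dish. Finish while still holding it there, and leave the rack, jars, vials, loose cap and brush where they are.

Things in the scene. Friction and masses are not known exactly. Their poses are not given: they have to be found in the camera images.
- dish: round white shallow dish, 96 mm across, wall 18 mm high and 3 mm thick, about 0.25 kg, loose on the table, with a cork floor; an off-white fossil bone 78 mm long and 14 to 28 mm wide is fixed across its middle and does not come out. Origin: centre of the underside. x runs along the bone, z up. The highest point of the bone is 26 mm above the origin
- spot (a point): centre of the white ring (120 mm inner diameter) printed on a thin dark mat, 165 x 150 mm, level with the table so that things slide over it freely. x runs along the 165 mm side, z up. The mat is on the left or the right of the rack
- scanner_mid (a point): hand-held surface scanner standing on the table on the other side of the rack from the mat, about 0.3 kg: a grey body 100 mm long (x) by 46 mm wide (y) by 28 mm high, and on top of it an upright dark grip 62 mm long (x), 26 mm thick (y) and 50 mm high, with a narrower cap 18 mm thick (y) and 5 mm high on it; 83 mm high in all. This point: centre, half-way up, 41.5 mm above the flat underside. z up
- scanner_grip (a point): the point to grasp on the scanner's upright grip: on its axis, 55 mm above the underside; the grip is 26 mm thick along y here. Axes as those of the scanner
- scanner_window (a point): centre of the scanner's flat underside (the scanning slit, which runs along x). Axes as those of the scanner: x lengthwise, z up
- rack: plywood vial rack fixed to the table between mat and scanner, 260 mm long (x) by 50 mm wide (y), with five capped vials fast in it, whose tops reach 90 mm above the table. Origin: centre of the underside, x along its length
- jar_a_mid (a point): a clear specimen jar with a white screw cap, 68 mm across, 80 mm tall; a bystander. Point at its centre, half-way up (40 mm)
- jar_b_mid (a point): a clear specimen jar with a white screw cap, 68 mm across, 80 mm tall; a bystander. Point at its centre, half-way up (40 mm)
- vial_a_mid (a point): a short clear vial with a white screw cap, 27 mm across, 50 mm tall; a bystander. Point at its centre, half-way up (25 mm); it stands beside the rack
- vial_b_mid (a point): a short clear vial with a white screw cap, 27 mm across, 50 mm tall; a bystander. Point at its centre, half-way up (25 mm); it stands beside the rack
- vial_c_mid (a point): a short clear vial with a white screw cap, 27 mm across, 50 mm tall; a bystander. Point at its centre, half-way up (25 mm); it stands beyond the rack's far end
- cap: loose white screw cap lying on the table, 68 mm across, 10 mm high; a bystander. Origin: centre of the underside
- brush: a flat brush 200 mm long, up to 42 mm wide and 20 mm high, lying on the table along its x axis; a bystander. Origin: middle of the underside
There are look-alikes about, which are no part of the job. Of the things like the dish, leave any that is green or orange; of the rest the smaller one is meant.

How it is judged:
On the way, in this order (a step that is already met when the one before it is completed fails the run):
1. the dish has been slid inside the ring (horizontal distance between dish and spot below 0.015 m and linear speed of dish below 0.02 m/s and height (world z) of scanner_window below 0.01 m), for 0.2 s.
2. the held scanner is carried over the vial rack (x of scanner_window in the frame of rack between -0.15 and 0.15 m and y of scanner_window in the frame of rack between -0.04 and 0.04 m and height (world z) of scanner_window above 0.09 m and contact force between scanner and the fingers above 1 N).
At the end, for the whole second after the job is handed in: Dish flat, within 15 mm of the ring's centre; scanner held still in the fingers, underside centred within 12 mm over the dish, 3 to 20 mm above the bone's top, within 0.14 rad of the bone's line, level within 0.12 rad, touching neither dish nor table; arm clear of dish; bystanders moved under 30 mm (horizontal distance between dish and spot below 0.015 m and height (world z) of dish below 0.006 m and angle between dish's own z axis and vertical below 0.1 rad and linear speed of each of dish, scanner below 0.02 m/s and horizontal distance between scanner_window and dish below 0.012 m and z of scanner_window in the frame of dish between 0.029 and 0.046 m and angle between the x axis of scanner_window and the x axis of dish, either way round below 0.14 rad and angle between scanner_window's own z axis and vertical below 0.12 rad and contact force between scanner and the fingers above 1 N and contact force between each of scanner, the arm and dish below 0.05 N and contact force between scanner and table below 0.05 N and distance of each of jar_a_mid, jar_b_mid, vial_a_mid, vial_b_mid, vial_c_mid, cap, brush from where it was at the start of the episode below 0.03 m); the arm keeps its last pose, push and grip.
It fails at once if the dish is lifted off the table or tipped (height (world z) of dish above 0.012 m or angle between dish's own z axis and vertical above 0.2 rad).
It fails at once if the scanner touches the bone or dish (contact force between scanner and dish above 0.5 N).
It fails at once if the rack is struck (more than 5 N) (contact force between any of scanner, the arm, the fingers and rack above 5 N).
It fails at once if a jar, vial, the cap or the brush is moved more than 30 mm (distance of any of jar_a_mid, jar_b_mid, vial_a_mid, vial_b_mid, vial_c_mid, cap, brush from where it was at the start of the episode above 0.03 m).
It also fails if it takes over 64 s, if anything falls off the work surface, if the arm or the gripper's body presses on something with over 40 N, if the wrist force passes 120 N, or if a joint passes its speed limit or range.

## Working session

There is one attempt and no reset: what is moved stays moved. The work goes in short steps, each a Python script; the robot and the scene stay as the last script left them, time stands still between calls to the robot, and variables do not carry over. Pictures are saved under pics/ and viewed, and the job is handed in when it is done.

```bash
ls; mkdir -p pics
python3 - <<'E'
from bench import *
import cv2,pickle
s=state();print(s)
for n in("scene","side","wrist"):
    d=get_image(n);pickle.dump(d,open(f"{n}0.pkl","wb"));cv2.imwrite(f"pics/{n}0.png",d["frame"]);print(n,d["camera_matrix"],d["view"],(d["depth"]>0).mean())
E
```

```text
pics
{'time': 0.0, 'joint_pos': array([-1.24769457e+00,  9.18887512e-02,  1.23183172e+00,  2.42514602e-05,
        1.81981308e+00, -5.67130876e-02]), 'dq': array([-1.10274982e-03,  4.34425326e-04,  3.26352883e-04, -9.82328346e-04,
       -1.89344454e-05,  1.87662071e-03]), 'joint_torque': array([-1.61877382e-03, -4.46452045e+01, -4.06446648e+01,  6.96239085e-02,
        2.92104419e-02, -1.51325207e-04]), 'ee_pos': array([ 0.22234032, -0.55691741,  0.19331963]), 'ee_rot': array([-9.63414402e-04,  9.82020691e-01,  1.88770816e-01, -1.17225948e-04]), 'ft_force': array([-0.16359082,  0.301035  , -0.48302626]), 'moment': array([-0.00677093,  0.02606266, -0.04530784]), 'finger_gap': 0.08783988009347204}
scene [[436.40460504   0.         318.16247452]
 [  0.         436.40460504 234.89707569]
 [  0.           0.           1.        ]] [[ 0.77060068  0.63724996  0.00933145 -0.41842861]
 [-0.54730217  0.65418641  0.52201577  0.28802637]
 [ 0.32655003 -0.40737283  0.85288478 -1.18866394]
 [ 0.          0.          0.          1.        ]] 0.9960904947916667
side [[442.89814925   0.         322.0811522 ]
 [  0.         442.89814925 240.24764123]
 [  0.           0.           1.        ]] [[-0.98927899 -0.14569537 -0.00999699  0.52609183]
 [ 0.06229618 -0.4829261   0.87344237 -0.09031305]
 [-0.13208432  0.86345541  0.48682491 -1.06439955]
 [ 0.          0.          0.          1.        ]] 0.9961328125
wrist [[393.96010019   0.         318.51142701]
 [  0.         393.96010019 240.00363994]
 [  0.           0.           1.        ]] [[ 3.70752917e-01 -9.28731469e-01 -3.65801074e-04 -6.00325551e-01]
 [ 8.96440066e-01  3.57964976e-01 -2.61259034e-01  3.21108254e-02]
 [ 2.42770431e-01  9.65346303e-02  9.65268659e-01 -3.89856185e-01]
 [ 0.00000000e+00  0.00000000e+00  0.00000000e+00  1.00000000e+00]] 0.9958756510416666
```

View pics/scene0.png

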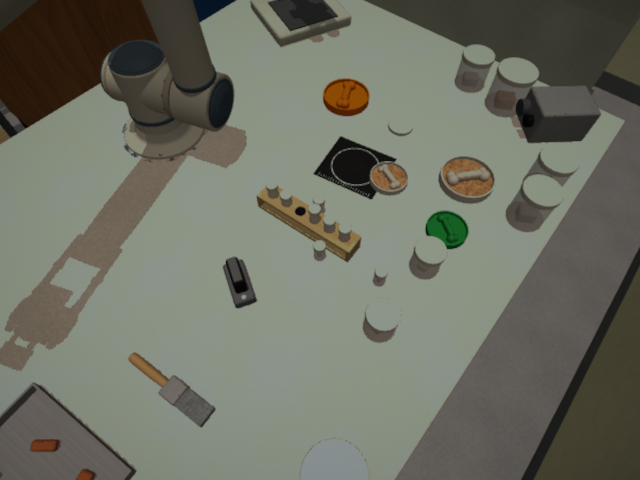

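View pics/side0.png

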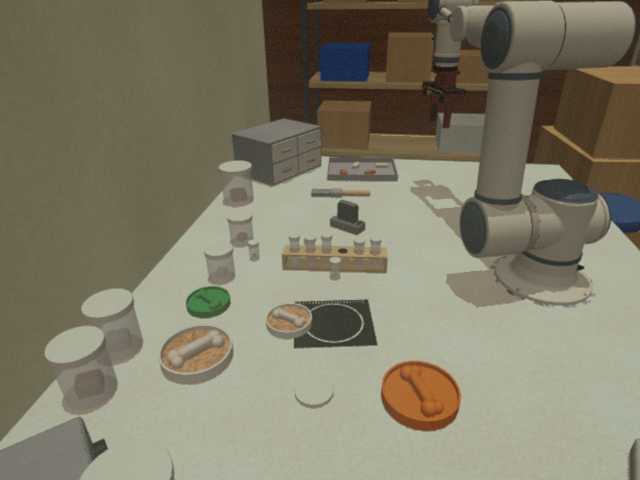

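View pics/wrist0.png

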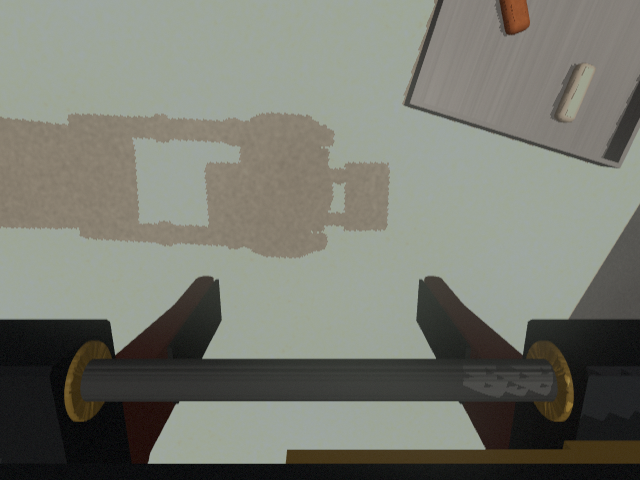

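The scene view shows the small cork dish at (388,178), overlapping the mat, with the ring at (355,166), the rack at (308,222) and the scanner at (238,282). The side view agrees: dish at (289,319), ring at (333,323). Next I'll measure them.

```bash
cat > h.py <<'E'
import numpy as np,cv2,pickle
def ray(d,uv):
    K=d["camera_matrix"];V=d["view"];uv=np.atleast_2d(uv).astype(float)
    x=(uv[:,0]-K[0,2])/K[0,0];y=(uv[:,1]-K[1,2])/K[1,1]
    c=np.stack([x,-y,-np.ones_like(x)],1)
    R=V[:3,:3];return -R.T@V[:3,3], c@R
def plane(d,uv,z):
    o,r=ray(d,uv);t=(z-o[2])/r[:,2];return o+t[:,None]*r
def cloud(d):
    h,w=d["depth"].shape;u,v=np.meshgrid(np.arange(w),np.arange(h))
    o,r=ray(d,np.stack([u.ravel(),v.ravel()],1))
    return (o+d["depth"].reshape(-1,1)*r).reshape(h,w,3)
def proj(d,p):
    p=np.atleast_2d(p);c=p@d["view"][:3,:3].T+d["view"][:3,3];K=d["camera_matrix"]
    return np.stack([K[0,0]*c[:,0]/-c[:,2]+K[0,2],-K[1,1]*c[:,1]/-c[:,2]+K[1,2]],1)
E
python3 - <<'E'
from h import *
s=pickle.load(open("scene0.pkl","rb"));t=pickle.load(open("side0.pkl","rb"))
names=dict(dish=((388,177),(289,319)),ring=((355,166),(333,323)),orange=((346,97),(421,394)),green=((447,229),(208,301)),bigdish=((467,178),(196,352)),lid=((400,127),(314,392)),rack=((308,222),(335,258)),scan=((238,282),(347,220)))
for k,(a,b) in names.items(): print(k,plane(s,a,.01)[0].round(3),plane(t,b,.01)[0].round(3))
cv2.imwrite("pics/cs.png",cv2.resize(s["frame"][120:320,200:450],None,fx=3,fy=3,interpolation=cv2.INTER_CUBIC))
cv2.imwrite("pics/ct.png",cv2.resize(t["frame"][180:380,200:420],None,fx=3,fy=3,interpolation=cv2.INTER_CUBIC))
for n,d,(u0,u1,v0,v1) in(("s",s,(300,430,130,205)),("t",t,(255,385,290,355))):
    g=d["frame"].max(2);P=cloud(d)
    m=np.zeros(g.shape,bool);m[v0:v1,u0:u1]=1
    z=P[...,2]
    dm=m&(z>.004)&(z<.04); print(n,"dish-high pts",dm.sum())
    tp=m&(z>.012);print(P[tp].mean(0),P[tp].min(0),P[tp].max(0))
E
```

```text
dish [0.566 0.247 0.01 ] [0.565 0.244 0.01 ]
ring [0.481 0.223 0.01 ] [0.473 0.245 0.01 ]
orange [0.307 0.411 0.01 ] [0.303 0.408 0.01 ]
green [0.76  0.209 0.01 ] [0.756 0.207 0.01 ]
bigdish [0.72  0.373 0.01 ] [0.72  0.363 0.01 ]
lid [0.491 0.412 0.01 ] [0.483 0.428 0.01 ]
rack [0.499 0.016 0.01 ] [ 0.5  -0.01  0.01]
scan [ 0.483 -0.199  0.01 ] [ 0.49  -0.231  0.01 ]
s dish-high pts 1942
[0.57122073 0.18916519 0.06213242] [ 0.46069802 -0.40600872  0.01200763] [0.86823707 0.41480452 0.86734363]
t dish-high pts 1269
[0.55678795 0.27856937 0.04255371] [0.38548727 0.19762135 0.01200061] [0.61360437 0.95209616 0.6023188 ]
```

View pics/cs.png

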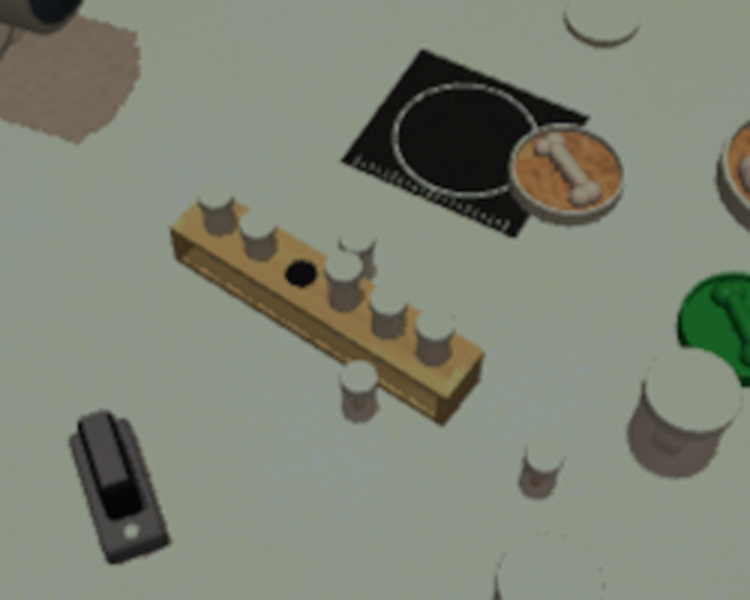

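View pics/ct.png

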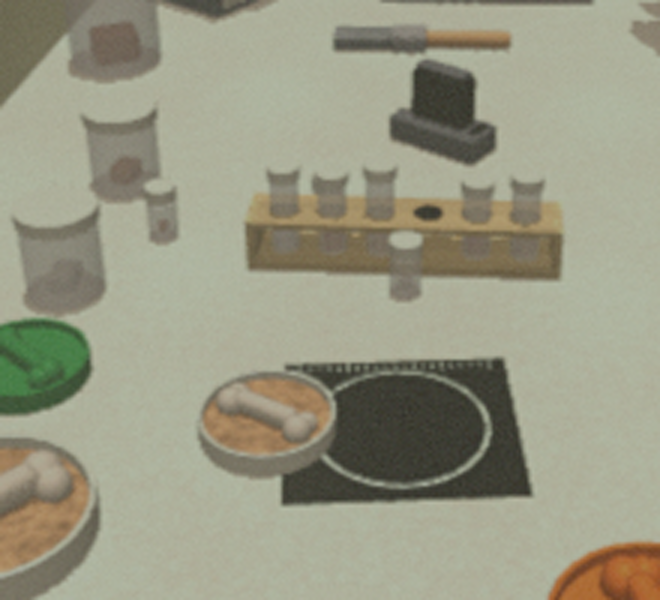

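```bash
cat > meas.py <<'E'
from h import *
from scipy.optimize import least_squares
def circ(p,r=None):
    p=p[:,:2]
    c=p.mean(0)
    if r is None:
        f=lambda q:np.hypot(*(p-q[:2]).T)-q[2];q=least_squares(f,[*c,.05],loss="soft_l1",f_scale=.003).x
    else:
        f=lambda q:np.hypot(*(p-q).T)-r;q=least_squares(f,c,loss="soft_l1",f_scale=.003).x
    return q,np.abs(f(q)).mean(),len(p)
def near(X,c,r): return np.hypot(X[...,0]-c[0],X[...,1]-c[1])<r
def ring(d,c,excl=None):
    g=d["frame"].max(2);h,w=g.shape
    u,v=np.meshgrid(np.arange(w),np.arange(h));G=plane(d,np.stack([u.ravel(),v.ravel()],1),0.).reshape(h,w,3)
    loc=cv2.blur(g.astype(np.float32),(9,9))
    rr=np.hypot(G[...,0]-c[0],G[...,1]-c[1])
    m=(rr>.04)&(rr<.075)&(g>loc+8)&(loc<90)
    if excl is not None: m&=~near(G,excl,.062)
    return circ(G[m])
def dish(d,c):
    P=cloud(d);z=P[...,2];f=d["frame"].astype(int)
    m=near(P,c,.065)&(z>.013)&(z<.021)
    rr=np.hypot(P[...,0]-c[0],P[...,1]-c[1])
    q=np.array(c)
    for _ in range(4):
        rr=np.hypot(P[...,0]-q[0],P[...,1]-q[1]);mm=m&(rr>.038)&(rr<.06)
        q,e,n=circ(P[mm],.0465)
    # cork/bone
    hsv=cv2.cvtColor(d["frame"],cv2.COLOR_BGR2HSV)
    rr=np.hypot(P[...,0]-q[0],P[...,1]-q[1])
    b=(rr<.043)&(hsv[...,1]<80)&(z>.010)
    bp=P[b][:,:2];k=bp.mean(0);w,v=np.linalg.eigh(np.cov(bp.T));a=np.degrees(np.arctan2(v[1,1],v[0,1]))%180
    return q,e,n,"bone",k,a,np.sqrt(w),b.sum()
E
python3 - <<'E'
from meas import *
for n in("scene","side"):
    d=pickle.load(open(n+"0.pkl","rb"))
    D=dish(d,(.566,.246));print(n,"dish",D)
    print("ring",ring(d,(.478,.235),D[0]))
    P=cloud(d);z=P[...,2]
    c=np.array((.487,-.213))
    for lo,hi in((.015,.034),(.06,.095)):
        m=near(P,c,.08)&(z>lo)&(z<hi);p=P[m]
        r=cv2.minAreaRect((p[:,:2]*1000).astype(np.float32));print("scan",lo,m.sum(),r,p[:,2].max())
    m=near(P,(.5,0),.16)&(z>.02)&(z<.2)&(np.abs(P[...,1])<.06);hsv=cv2.cvtColor(d["frame"],cv2.COLOR_BGR2HSV)
    m&=(hsv[...,1]>70);p=P[m];print("rack",m.sum(),cv2.minAreaRect((p[:,:2]*1000).astype(np.float32)),p[:,2].max(),np.percentile(p[:,2],90))
E
```

```text
scene dish (array([0.56832819, 0.24580701]), np.float64(0.0022246256875524), 268, 'bone', array([0.57060631, 0.2415744 ]), np.float64(154.82975965817423), array([0.00556888, 0.02400653]), np.int64(194))
ring (array([0.47593478, 0.23038741, 0.06164802]), np.float64(0.0018905539120803272), 235)
scan 0.015 553 ((489.8433532714844, -200.3246307373047), (45.96650314331055, 100.23654174804688), 60.79242706298828) 0.033016017919499374
scan 0.06 392 ((490.5010986328125, -200.9942626953125), (25.642492294311523, 60.56546401977539), 60.951393127441406) 0.08750648714665687
rack 1501 ((501.64971923828125, 7.588630676269531), (260.3597106933594, 62.356689453125), 1.9083755016326904) 0.08308251595294802 0.048316752474980795
side dish (array([0.56524082, 0.24594924]), np.float64(0.0011275285046565664), 240, 'bone', array([0.5633294 , 0.25149649]), np.float64(156.95755877681603), array([0.00775259, 0.02299597]), np.int64(316))
ring (array([0.47481026, 0.2275316 , 0.06114586]), np.float64(0.0015440990513296306), 255)
scan 0.015 275 ((485.6192321777344, -197.85369873046875), (48.89488220214844, 98.57064819335938), 60.09895324707031) 0.03390544802889761
scan 0.06 201 ((485.9779052734375, -196.66775512695312), (25.0035400390625, 60.67675018310547), 61.105918884277344) 0.0850074757136553
rack 943 ((499.4112854003906, 11.018302917480469), (257.1373596191406, 56.07699966430664), 4.220658779144287) 0.06029603969845676 0.045004777920175744
```

```bash
cat >> h.py <<'E'
from scipy.spatial.transform import Rotation as R_
def quat(jaw):  # jaw axis angle (rad) in world, tool pointing down
    y=np.array([np.cos(jaw),np.sin(jaw),0]);z=np.array([0,0,-1.]);x=np.cross(y,z)
    q=R_.from_matrix(np.stack([x,y,z],1)).as_quat();return q[[3,0,1,2]]
def snap(get_image,tag,names=("scene","side","wrist")):
    o={}
    for n in names:
        d=get_image(n);pickle.dump(d,open(f"{n}{tag}.pkl","wb"));cv2.imwrite(f"pics/{n}{tag}.png",d["frame"]);o[n]=d
    return o
E
python3 - <<'E'
from bench import *
from h import *
dish=np.array([.567,.246]);ring=np.array([.4755,.229])
u=(ring-dish)/np.linalg.norm(ring-dish);a=np.arctan2(u[1],u[0])+np.pi/2
s=dish-u*.066
for k in(0,np.pi): 
    j=inverse_kinematics([*s,.18],quat(a+k));print(k,j)
    if j is not None: print(inverse_kinematics([*s,.014],quat(a+k)))
js=[inverse_kinematics([*s,.18],quat(a+k)) for k in(0,np.pi)]
k=min((0,1),key=lambda i:abs(js[i][5]) if js[i] is not None else 99)
print("k",k)
movej(js[k]);snap(get_image,1,("wrist",));print(state()["ee_pos"],state()["time"])
E
```

```text
0 [ 3.37882585e-01  3.18770781e-01  9.98083084e-01 -4.44089210e-16
  1.82473879e+00  1.72498112e+00]
[ 3.37882585e-01  3.47408644e-01  1.25768837e+00 -4.44089210e-16
  1.53649564e+00  1.72498112e+00]
3.141592653589793 [ 3.37882585e-01  3.18770781e-01  9.98083084e-01 -4.44089210e-16
  1.82473879e+00 -1.41661153e+00]
[ 3.37882585e-01  3.47408644e-01  1.25768837e+00 -4.44089210e-16
  1.53649564e+00 -1.41661153e+00]
k 1
[0.63221701 0.25720733 0.18003825] 3.3917
```

View pics/wrist1.png

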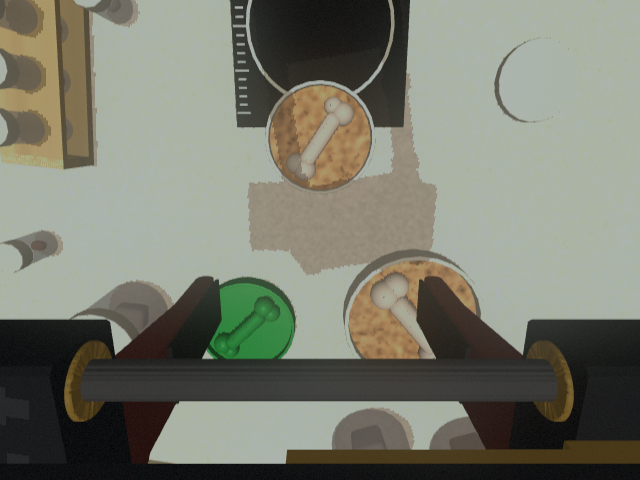

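Run:
```python
from meas import *
d=pickle.load(open("wrist1.pkl","rb"))
D=dish(d,(.567,.246));print(D);print(ring(d,(.4755,.229),D[0]))
dc=np.array([.567,.246]);rg=np.array([.4755,.229]);u=(rg-dc)/np.linalg.norm(rg-dc);n=np.array([-u[1],u[0]])
s=dc-u*.066
print(proj(d,[[*(s+a*n+b*u),0.006] for a in(-.058,.058) for b in(-.012,.012)]))
```

```text
(array([0.56707064, 0.24523365]), np.float64(0.0014164368414962512), 1610, 'bone', array([0.59475904, 0.2502818 ]), np.float64(3.037637056569139), array([0.01025678, 0.02043486]), np.int64(10810))
(array([0.47740288, 0.22415087, 0.0657549 ]), np.float64(0.001327494453246958), 407)
[[381.68047669 223.98459777]
 [382.72817154 198.91749737]
 [259.59712725 224.12112921]
 [258.54812075 199.06974235]]
```

The wrist view confirms the dish at (320,136). The fingers' landing spots at (260,212) and (382,212) are clear table. Next: descend and push, stopping short of the ring for a look.

Run:
```python
from bench import *
from meas import *
dc=np.array([.567,.2457]);rg=np.array([.4755,.2285]);u=(rg-dc)/np.linalg.norm(rg-dc)
s=dc-u*.066
move_l([*s,.015],.12);print(state()["ft_force"])
move_l([*(rg-u*.040),.015],.06);hold(.2);st=state();print(st["ee_pos"],st["ft_force"],st["time"])
o=snap(get_image,2)
for n in("scene","side"):
    e=st["ee_pos"][:2]+u*.029
    print(n,dish(o[n],e),ring(o[n],rg,e))
```

```text
[ 0.40824415 -0.49950649 -0.17533409]
[0.51488831 0.23588423 0.01495334] [-0.25302522 -0.23251024 -0.01157528] 7.25
scene (array([0.57010543, 0.24654034]), np.float64(0.002418132323235556), 77, 'bone', array([0.5515218 , 0.23391687]), np.float64(119.4885424724718), array([0.0129866 , 0.01621276]), np.int64(1294)) (array([0.48103862, 0.23256428, 0.06664296]), np.float64(0.0019764259898084296), 126)
side (array([0.49763617, 0.23311533]), np.float64(0.004359956940484574), 60, 'bone', array([0.50088116, 0.25621789]), np.float64(170.11479306730394), array([0.01471206, 0.01537627]), np.int64(2506)) (array([0.47638478, 0.22777081, 0.06235975]), np.float64(0.00157745560289861), 166)
```

View pics/side2.png

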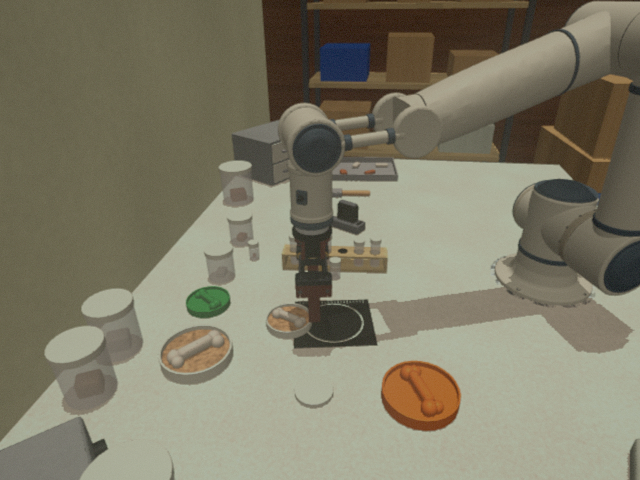

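View pics/wrist2.png

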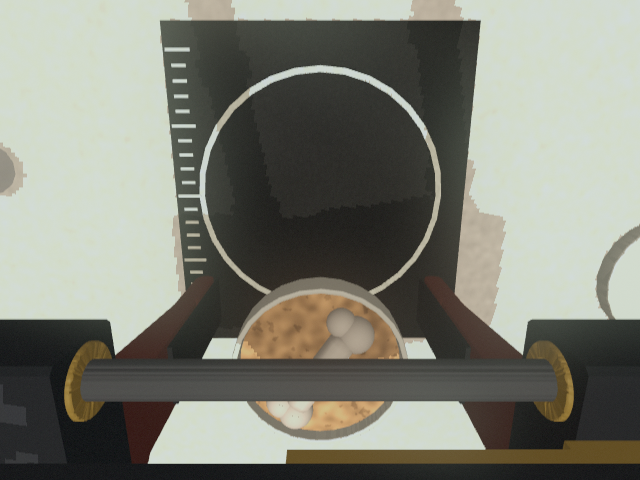

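Run:
```python
from bench import *
from meas import *
d=pickle.load(open("wrist2.pkl","rb"));st=state();e=st["ee_pos"];Rm=R_.from_quat(st["ee_rot"][[1,2,3,0]]).as_matrix();print(Rm.round(3),st["finger_gap"])
for y in(-.044,.044,0): print(y,proj(d,[e+Rm@[0,y,.008],e+Rm@[0,y,-.011]]))
P=cloud(d)
for v,u in((285,210),(285,214),(300,200),(285,430),(290,320),(430,320),(330,300),(180,320)): print(u,v,P[v,u].round(3))
o=-d["view"][:3,:3].T@d["view"][:3,3];print("cam",o)
t=pickle.load(open("side2.pkl","rb"));cv2.imwrite("pics/ct2.png",cv2.resize(t["frame"][220:370,220:400],None,fx=4,fy=4,interpolation=cv2.INTER_CUBIC))
```

```text
[[-0.983 -0.183 -0.   ]
 [-0.183  0.983 -0.   ]
 [ 0.     0.    -1.   ]] 0.0881949842141786
-0.044 [[237.85856882 272.03292688]
 [230.14057849 285.30346254]]
0.044 [[402.17614464 272.10876939]
 [410.09203676 285.39341106]]
0 [[319.99789166 272.07083915]
 [320.09296237 285.34842513]]
210 285 [0.513 0.188 0.051]
214 285 [0.513 0.19  0.051]
200 300 [0.513 0.189 0.067]
430 285 [0.495 0.278 0.055]
320 290 [0.52  0.237 0.018]
320 430 [0.609 0.254 0.012]
300 330 [0.547 0.231 0.013]
320 180 [0.467 0.227 0.003]
cam [0.44406413 0.22216317 0.20601755]
```

View pics/ct2.png

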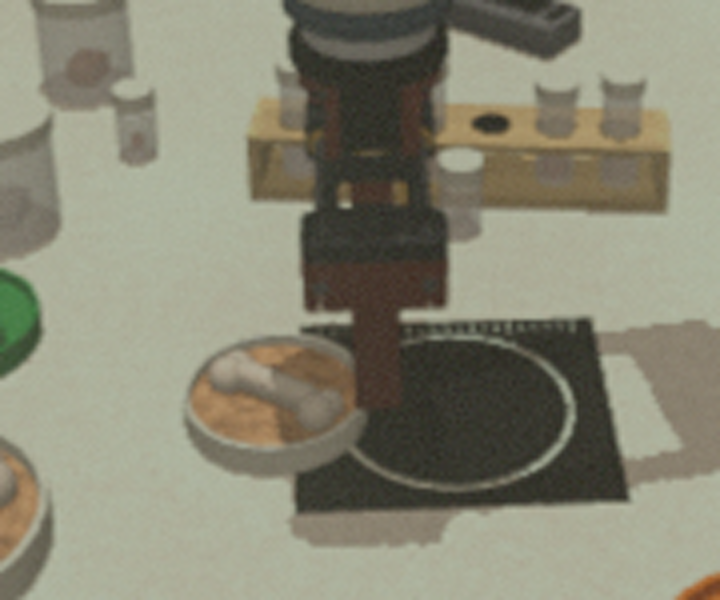

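The open fingers straddled the dish and passed around it. It is still near (289,319) in the side view, so the jaws gave way. I'll lift, go back behind the dish and push with closed fingers in stages.

Run:
```python
from bench import *
from meas import *
e=state()["ee_pos"]
move_l([e[0],e[1],.07],.12)
dc=np.array([.567,.2455]);rg=np.array([.4755,.2285]);u=(rg-dc)/np.linalg.norm(rg-dc)
s=dc-u*.085
move_l([*s,.10],.2);close()
move_l([*s,.14],.2)
o=snap(get_image,3)
print(state()["finger_gap"],state()["time"])
for n in o:print(n,dish(o[n],dc)[:3],ring(o[n],rg,dc))
```

```text
0.0003296789998590893 10.7083
scene (array([0.5683641 , 0.24597408]), np.float64(0.002139348338098872), 264) (array([0.47570946, 0.23021212, 0.0616494 ]), np.float64(0.0019528626224385624), 239)
side (array([0.5653465, 0.2458445]), np.float64(0.001057841447219082), 242) (array([0.47498225, 0.22756377, 0.06114409]), np.float64(0.001398353684089132), 234)
wrist (array([0.5671234 , 0.24525583]), np.float64(0.0013000865849590512), 2119) (array([0.48177091, 0.22461124, 0.06491623]), np.float64(0.0014301803525224083), 135)
```

View pics/wrist3.png

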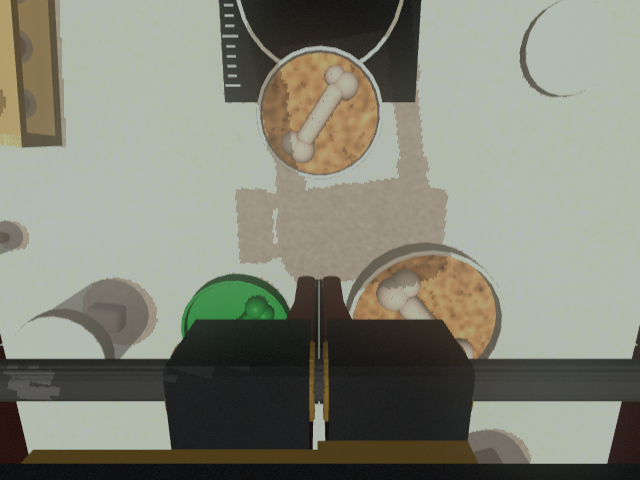

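Run:
```python
from meas import *
t=pickle.load(open("side2.pkl","rb"))
e=np.array([0.51488831,0.23588423,0]);n=np.array([-.183,.983,0]);n2=np.array([.983,.183,0])
for z in(.007,.02,.03):print(z,proj(t,[e+n*y+n2*x+[0,0,z] for y in(.044,.0575) for x in (-.01,.01)]).round(0).tolist())
```

```text
0.007 [[319.0, 334.0], [309.0, 334.0], [319.0, 338.0], [309.0, 339.0]]
0.02 [[319.0, 329.0], [309.0, 329.0], [319.0, 333.0], [309.0, 334.0]]
0.03 [[319.0, 325.0], [309.0, 325.0], [319.0, 329.0], [309.0, 330.0]]
```

Run:
```python
from bench import *
from meas import *
t=pickle.load(open("side2.pkl","rb"));P=cloud(t)
for v in range(300,342,4): print(v,P[v,314].round(3),t["frame"][v,314])
d=pickle.load(open("wrist3.pkl","rb"));P=cloud(d);print(state()["ee_pos"],[P[v,u].round(3).tolist() for v,u in((282,308),(282,333),(290,308),(300,308))])
d=pickle.load(open("side3.pkl","rb"));P=cloud(d);e=state()["ee_pos"];m=near(P,e,.03);p=P[m&(P[...,2]>.03)&(P[...,2]<.2)];print(p[:,2].min(),len(p),np.percentile(p[:,2],[0,1,5]))
print(inverse_kinematics(e,state()["ee_rot"]),state()["joint_pos"])
cv2.imwrite("pics/ct3.png",cv2.resize(d["frame"][200:350,200:380],None,fx=4,fy=4,interpolation=cv2.INTER_CUBIC))
```

```text
300 [0.503 0.292 0.101] [40 50 66]
304 [0.504 0.29  0.09 ] [43 56 67]
308 [0.504 0.29  0.081] [43 53 68]
312 [0.504 0.287 0.069] [45 56 70]
316 [0.505 0.287 0.059] [42 54 69]
320 [0.505 0.286 0.048] [47 57 73]
324 [0.513 0.241 0.   ] [40 52 50]
328 [ 0.511  0.253 -0.   ] [41 51 51]
332 [ 0.509  0.265 -0.001] [42 47 48]
336 [ 0.508  0.276 -0.002] [76 89 93]
340 [0.505 0.29  0.001] [48 55 55]
[0.65006824 0.26084739 0.13830549] [[0.64, 0.254, 0.175], [0.638, 0.264, 0.175], [0.64, 0.254, 0.184], [0.64, 0.254, 0.194]]
0.1672249123549744 196 [0.16722491 0.16814279 0.16958222]
[ 3.33033311e-01  3.67098228e-01  1.01272345e+00  1.55336443e-06
  1.76400798e+00 -1.42139682e+00] [ 3.33033311e-01  3.67098228e-01  1.01272345e+00  1.55336443e-06
  1.76400798e+00 -1.42139682e+00]
```

View pics/ct3.png

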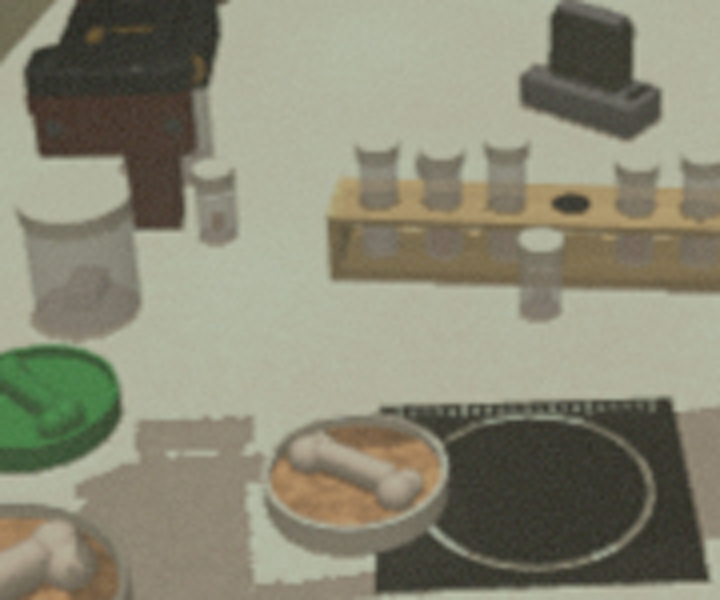

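The cameras show that the fingertips sit about 31 mm behind the reported TCP, not 8 mm ahead of it as stated. So the fingers passed over the dish without touching it. I'll check this by feeling down to the table behind the dish in small steps.

Run:
```python
from bench import *
from meas import *
e=state()["ee_pos"].copy()
move_l([e[0],e[1],0.0],.15)
f0=state()["ft_force"].copy();print(f0)
for z in(-.008,-.014,-.018,-.021,-.024):
    move_l([e[0],e[1],z],.04);f=state()["ft_force"];print(z,state()["ee_pos"].round(4),(f-f0).round(2))
    if abs(f[2]-f0[2])>3:break
o=snap(get_image,4,("side","wrist"));print(state()["time"])
P=cloud(o["side"]);m=near(P,e,.035)&(P[...,2]>.004)&(P[...,2]<.2);print(np.percentile(P[m][:,2],[0,1,5]))
P=cloud(o["wrist"]);print([P[v,320+k].round(3).tolist() for v in(276,280,282,285) for k in(-12,12)])
t=o["side"];cv2.imwrite("pics/ct4.png",cv2.resize(t["frame"][230:380,180:360],None,fx=4,fy=4,interpolation=cv2.INTER_CUBIC))
```

```text
[ 0.09160775 -0.49714605  0.35012797]
-0.008 [ 0.6499  0.2608 -0.0083] [-0.39  0.76 -0.19]
-0.014 [ 0.6497  0.2607 -0.0146] [-0.2   0.63 -0.58]
-0.018 [ 0.6498  0.2607 -0.0185] [-0.66  0.72 -0.46]
-0.021 [ 0.6499  0.2608 -0.0213] [ 0.29  0.22 -1.6 ]
-0.024 [ 0.6499  0.2608 -0.0244] [0.32 0.75 0.07]
13.2917
[0.00431654 0.00703503 0.0165614 ]
[[0.641, 0.254, 0.001], [0.638, 0.264, 0.004], [0.64, 0.254, 0.009], [0.638, 0.264, 0.009], [0.639, 0.254, 0.013], [0.638, 0.264, 0.011], [0.64, 0.254, 0.015], [0.638, 0.264, 0.015]]
```

View pics/ct4.png

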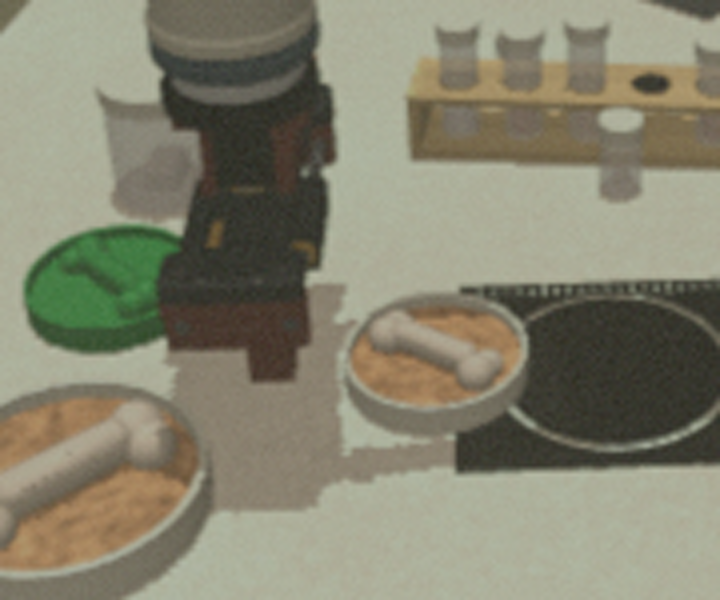

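Fingertips confirmed at TCP z + 31 mm: they are about 6 mm above the table, with no contact force. Retrying the two-finger push at the correct height.

Run:
```python
from bench import *
from meas import *
e=state()["ee_pos"].copy()
dc=np.array([.567,.2455]);rg=np.array([.4755,.2287]);u=(rg-dc)/np.linalg.norm(rg-dc)
move_l([e[0],e[1],.02],.15);gripper_open()
s=dc-u*.064
move_l([*s,.02],.15);f0=state()["ft_force"].copy()
move_l([*s,-.008],.1);move_l([*s,-.024],.06);print(state()["ft_force"]-f0)
for k in(.045,.035,.022):
    move_l([*(dc-u*k),-.024],.05);print(k,(state()["ft_force"]-f0).round(2),state()["finger_gap"])
hold(.1)
o=snap(get_image,5);print(state()["time"])
for n in o:print(n,dish(o[n],dc+u*.008)[:3])
```

```text
[ 0.36406947  0.82282091 -0.16570559]
0.045 [ 0.21  1.1  -0.03] 0.0874358883640793
0.035 [-0.21  0.58 -1.71] 0.08799736530746265
0.022 [0.62 0.52 0.65] 0.08803179921088974
17.7833
scene (array([0.56362833, 0.24420388]), np.float64(0.002755569728616662), 138)
side (array([0.55952052, 0.24471146]), np.float64(0.00241372846857414), 165)
wrist (array([0.55973864, 0.24334961]), np.float64(0.0016434790829582373), 8898)
```

View pics/wrist5.png

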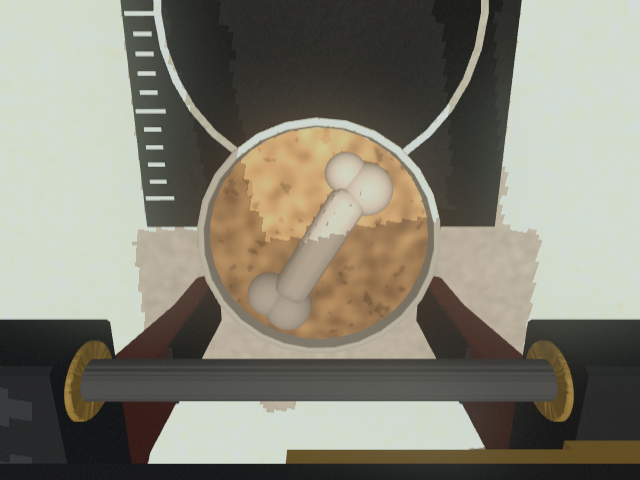

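View pics/side5.png

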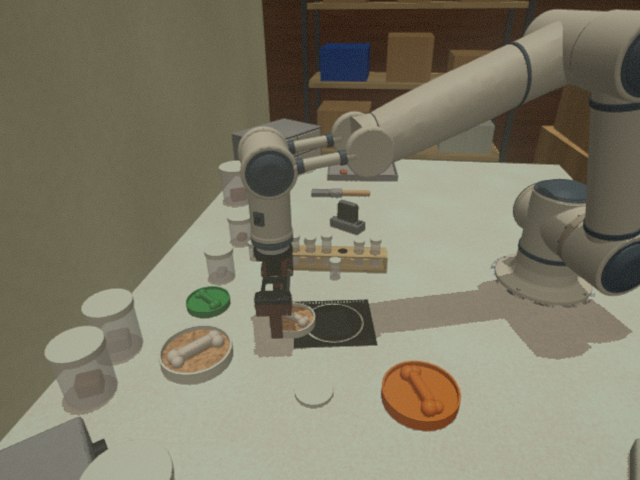

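The dish is seated between the fingers at (320,235) and moving, and the offset of 29.5 mm matches the prediction. Now finishing the push.

Run:
```python
from bench import *
from meas import *
dc=np.array([.5597,.2435]);rg=np.array([.4755,.2287]);u0=np.array([.4755-.567,.2287-.2455]);u=u0/np.linalg.norm(u0)
move_l([*(rg-u*.0293),-.024],.05);hold(.2);g=state()["finger_gap"]
o=snap(get_image,6,("wrist",));print("pushed",g,dish(o["wrist"],rg)[:3])
move_l([*(rg-u*.075),-.024],.06)
e=state()["ee_pos"];move_l([e[0],e[1],.1],.2)
o=snap(get_image,7);print(state()["time"])
for n in o:print(n,dish(o[n],rg),ring(o[n],rg,None))
```

```text
pushed 0.08784588290385872 (array([0.4762262 , 0.22800374]), np.float64(0.0015937516669119788), 8792)
21.725
scene (array([0.47858623, 0.22848127]), np.float64(0.002087785498181981), 246, 'bone', array([0.48639628, 0.2242037 ]), np.float64(162.72741215706026), array([0.00681763, 0.02511297]), np.int64(213)) (array([0.47497772, 0.23016782, 0.060302  ]), np.float64(0.004580701944846631), 356)
side (array([0.47513711, 0.22866411]), np.float64(0.0011399538561356866), 242, 'bone', array([0.4855144 , 0.24028688]), np.float64(171.37175186051655), array([0.01253316, 0.02501265]), np.int64(546)) (array([0.4752496 , 0.22723341, 0.06150473]), np.float64(0.00150577988701238), 225)
wrist (array([0.4768455 , 0.22802696]), np.float64(0.0013166603593330172), 2795, 'bone', array([0.47615201, 0.22807441]), np.float64(157.7642040735394), array([0.00524628, 0.02019789]), np.int64(4310)) (array([0.47564918, 0.2363521 , 0.07748807]), np.float64(0.00169716711660055), 37)
```

View pics/wrist7.png

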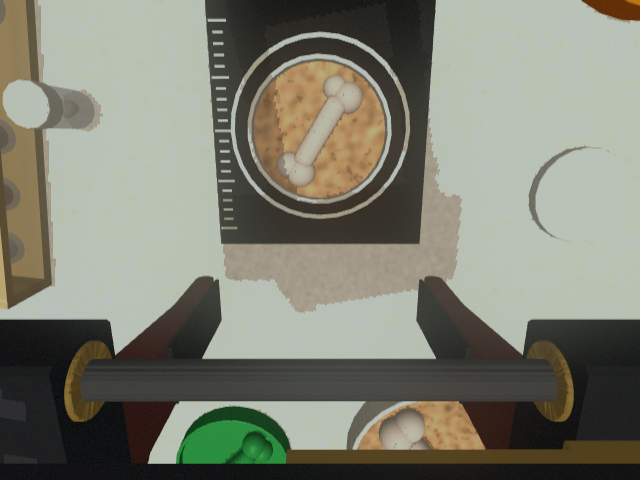

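Dish at (320,128), inside the ring at (320,125), bone at about 157.5°. Next is the scanner: I'll view it with the wrist camera from a stand-off.

Run:
```python
from bench import *
from meas import *
e=state()["ee_pos"]
d=pickle.load(open("wrist7.pkl","rb"));p=plane(d,[(343,95),(296,170)],.02);v=p[0]-p[1];print("bone",np.degrees(np.arctan2(v[1],v[0]))%180)
sc=np.array([.488,-.199])
best=None
for k in(0,180):
    a=np.radians(60.8+k);tx=np.cross([np.cos(a),np.sin(a),0],[0,0,-1])[:2]
    J=[inverse_kinematics([*(sc-tx*.085),.14],quat(a)),inverse_kinematics([*sc,.01],quat(a)),inverse_kinematics([.4765,.228,.05],quat(np.radians(67.5+k)))]
    print(k,tx,[j.round(2).tolist() if j is not None else None for j in J])
move_l([e[0],e[1],.16],.2)
```

```text
bone 157.54688966802675
0 [-0.87292208  0.48785966] [[-0.46, 0.12, 1.3, -0.0, 1.73, -1.52], [-0.45, -0.06, 1.71, -0.0, 1.49, -1.51], [0.38, -0.08, 1.66, -0.0, 1.56, -0.8]]
180 [ 0.87292208 -0.48785966] [[-0.44, -0.34, 1.73, -0.0, 1.76, 1.64], [-0.45, -0.06, 1.71, -0.0, 1.49, 1.63], [0.38, -0.08, 1.66, -0.0, 1.56, 2.35]]
```

```bash
cat >> meas.py <<'E'
def scan(d,c):
    P=cloud(d);z=P[...,2];out=[]
    for lo,hi in((.018,.033),(.079,.09)):
        m=(near(P,c,.07)&(z>lo)&(z<hi)).astype(np.uint8)
        m=cv2.morphologyEx(m,cv2.MORPH_OPEN,np.ones((3,3),np.uint8))>0
        p=P[m];out.append((cv2.minAreaRect((p[:,:2]*1000).astype(np.float32)) if len(p)>5 else None,len(p)))
    return out
E
python3 - <<'E'
from bench import *
from meas import *
sc=np.array([.488,-.199]);a=np.radians(60.8);tx=np.array([-.873,.488])
move_to([*(sc-tx*.09),.13],quat(a))
o=snap(get_image,8,("wrist","scene","side"));print(state()["ee_pos"],state()["time"])
print(*scan(o["wrist"],sc),sep="\n");print("dish",[dish(o[n],(.4765,.228))[0] for n in("scene","side")])
E
```

```text
[ 0.56702787 -0.24187752  0.13013834] 24.0917
(((487.6484069824219, -201.71719360351562), (46.04851531982422, 99.11053466796875), 61.089866638183594), 4634)
(((487.5859375, -201.73704528808594), (17.795063018798828, 56.16914367675781), 61.123313903808594), 3228)
dish [array([0.47830699, 0.22871827]), array([0.47540173, 0.22864519])]
```

View pics/wrist8.png

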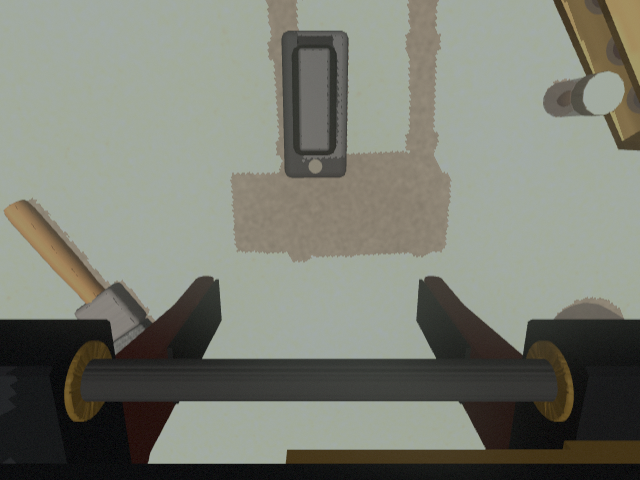

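Run:
```python
from bench import *
from meas import *
sc=np.array([.4877,-.2013]);q=quat(np.radians(61.1))
move_to([*sc,.13],q);f0=state()["ft_force"].copy()
move_l([*sc,.04],.15);move_l([*sc,.005],.06);print((state()["ft_force"]-f0).round(2))
close();hold(.3);st=state();print(st["finger_gap"],st["ee_pos"],st["time"])
o=snap(get_image,9)
cv2.imwrite("pics/ct9.png",cv2.resize(o["side"]["frame"][120:270,260:440],None,fx=4,fy=4,interpolation=cv2.INTER_CUBIC))
```

```text
[-0.42 -0.26 -0.83]
0.026153851721446537 [ 0.48776317 -0.20116894  0.00497745] 27.3
```

View pics/ct9.png

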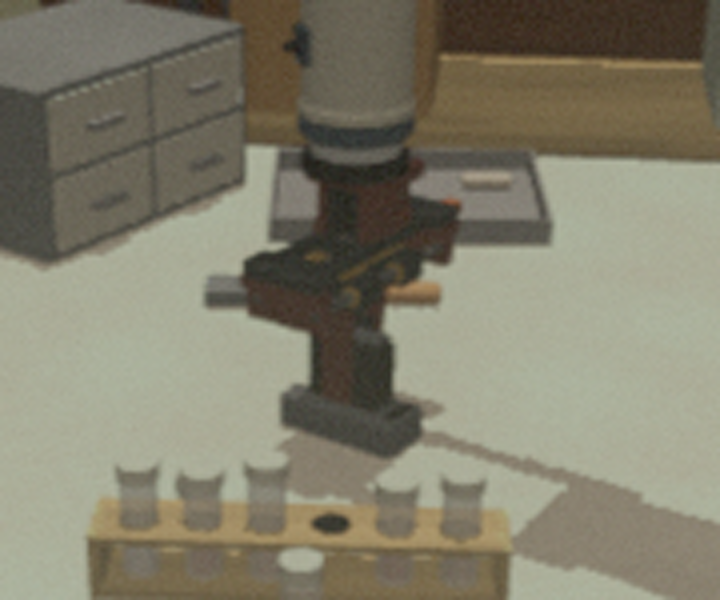

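View pics/wrist9.png

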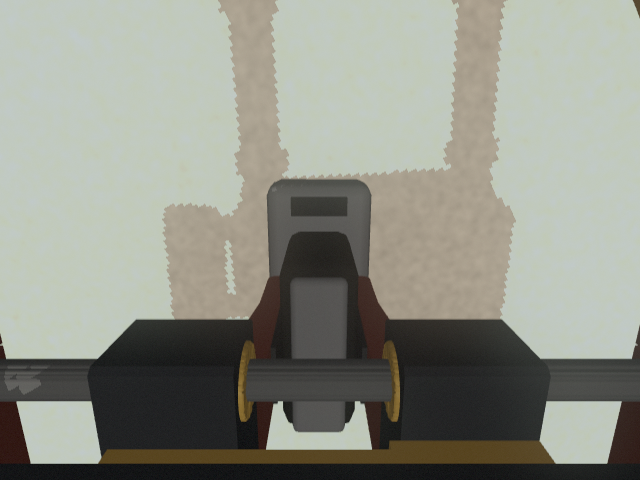

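Run:
```python
from meas import *
d=pickle.load(open("side9.pkl","rb"))
a=np.radians(61.1);n=np.array([np.cos(a),np.sin(a),0]);l=np.array([-n[1],n[0],0]);e=np.array([.4878,-.2012,0])
c=lambda p:((proj(d,p)-[260,120])*4).round(0).tolist()
print("finger near bottom corners",c([e+n*.026+l*x+[0,0,.036] for x in(-.01,.01)]))
print("grip near face",c([e+n*.013+l*x+[0,0,z] for z in(.028,.078) for x in(-.031,.031)]))
print("body near bottom",c([e+n*.023+l*x for x in(-.05,.05)]))
for n_ in("wrist9",):
    w=pickle.load(open(n_+".pkl","rb"));P=cloud(w);z=P[...,2]
    print([ (v,P[v,320].round(3).tolist()) for v in(184,190,280,285,340,410,428)])
```

```text
finger near bottom corners [[316.0, 396.0], [339.0, 403.0]]
grip near face [[303.0, 391.0], [374.0, 414.0], [303.0, 329.0], [375.0, 350.0]]
body near bottom [[274.0, 424.0], [387.0, 462.0]]
[(184, [0.444, -0.177, 0.025]), (190, [0.446, -0.178, 0.028]), (280, [0.463, -0.188, 0.083]), (285, [0.464, -0.189, 0.084]), (340, [0.48, -0.198, 0.084]), (410, [0.504, -0.21, 0.083]), (428, [0.509, -0.213, 0.084])]
```

Run:
```python
from bench import *
from meas import *
e=state()["ee_pos"].copy()
move_l([e[0],e[1],.04],.06);hold(.2);print(state()["finger_gap"],state()["ft_force"])
move_l([e[0],e[1],.15],.15)
q=quat(np.radians(67.5))
move_l([.4767,.2284,.15],.15,q);hold(.3)
o=snap(get_image,10);print(state()["time"],state()["ee_pos"],state()["finger_gap"])
P=cloud(o["wrist"]);print([ (v,P[v,320].round(3).tolist()) for v in(184,190,280,285,340,410,428)])
```

```text
0.025952620997903717 [ 0.11731875  0.13346264 -2.84640774]
32.7333 [0.47670704 0.22838136 0.14998974] 0.02580513665249452
[(184, [0.43, 0.247, 0.169]), (190, [0.432, 0.247, 0.174]), (280, [0.451, 0.239, 0.228]), (285, [0.452, 0.238, 0.229]), (340, [0.469, 0.231, 0.229]), (410, [0.493, 0.221, 0.229]), (428, [0.499, 0.219, 0.229])]
```

View pics/wrist10.png

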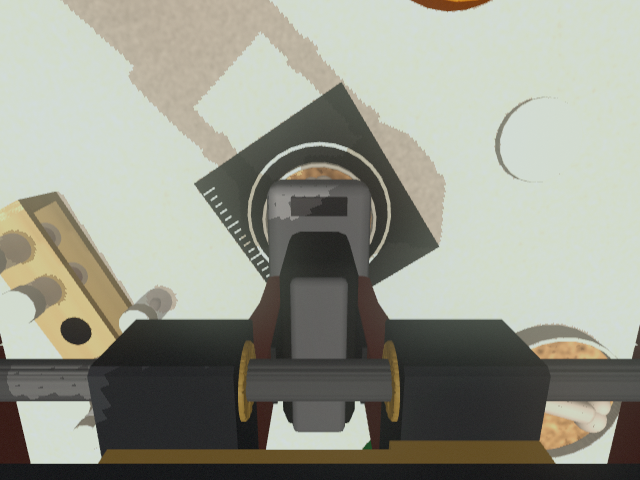

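View pics/side10.png

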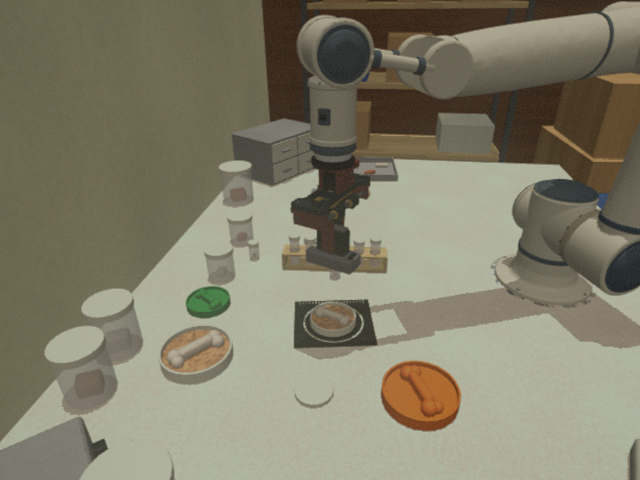

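Run:
```python
from bench import *
from meas import *
move_l([.4772,.2282,.07],.12);move_l([.4772,.2282,.0415],.04);hold(.5)
o=snap(get_image,11);st=state();print(st["time"],st["ee_pos"],st["finger_gap"],st["ft_force"])
P=cloud(o["wrist"]);print([ (v,P[v,320].round(3).tolist()) for v in(184,190,280,285,340,410,428)])
hsv=cv2.cvtColor(o["side"]["frame"],cv2.COLOR_BGR2HSV)
print(ring(o["side"],(.4755,.2287)),dish(o["side"],(.4767,.2284))[:3],dish(o["scene"],(.4767,.2284))[:3])
cv2.imwrite("pics/ct11.png",cv2.resize(o["side"]["frame"][230:370,250:420],None,fx=4,fy=4,interpolation=cv2.INTER_CUBIC))
```

```text
35.0583 [0.47718397 0.22818641 0.04149081] 0.02553927016261282 [ 0.0156829  -0.4799941  -3.81418235]
[(184, [0.431, 0.247, 0.06]), (190, [0.433, 0.246, 0.064]), (280, [0.451, 0.239, 0.12]), (285, [0.453, 0.238, 0.119]), (340, [0.469, 0.231, 0.121]), (410, [0.494, 0.221, 0.12]), (428, [0.5, 0.218, 0.121])]
(array([0.47562819, 0.22618601, 0.06161902]), np.float64(0.0033828321348436897), 302) (array([0.47523969, 0.22830397]), np.float64(0.0010193996479423136), 141) (array([0.47838157, 0.22975109]), np.float64(0.0021243639943202574), 151)
```

View pics/ct11.png

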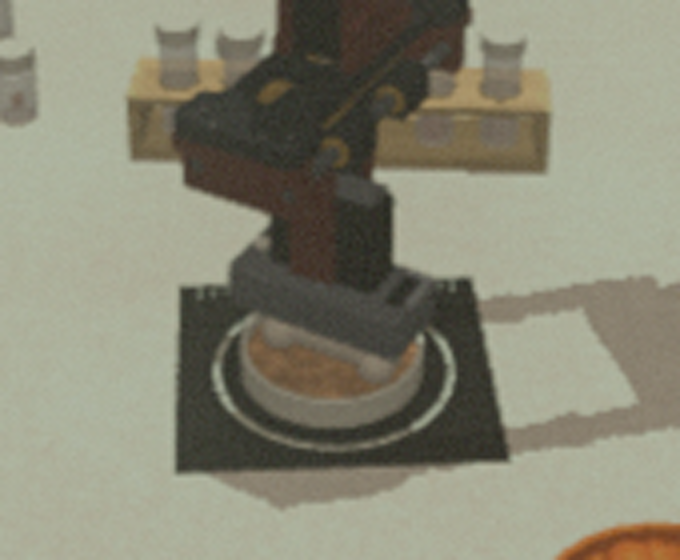

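View pics/scene11.png

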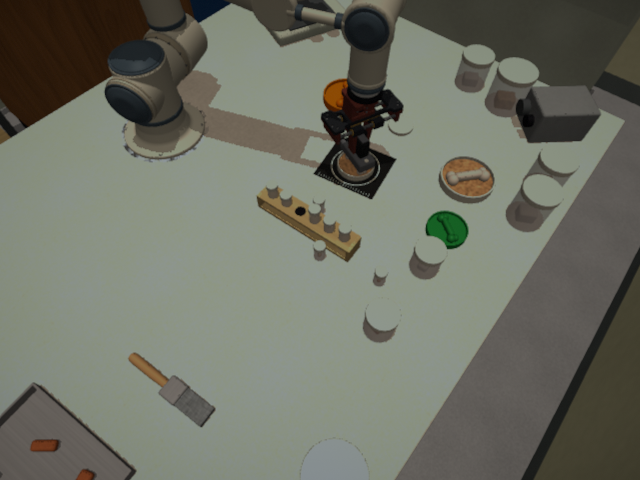

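Run:
```python
from bench import *
job_done();s=state();print(s["time"],s["ee_pos"],s["finger_gap"])
```

```text
the job is handed in; nothing more can be done
the job is handed in; nothing more can be done
```

I slid the dish into the ring with the open fingers and carried the gripped scanner over the rack. I handed the job in at about 35 s, still holding the scanner over the bone.

**Last checks, just before handing in:**

| Check | Measured |
|---|---|
| Dish centre to ring centre | about 1–3 mm, depending on the camera (limit 15 mm) |
| Scanner underside | about 37 mm above the table, so about 11 mm above the bone |
| Scanner centred over the dish | within about 2 mm |
| Scanner yaw | set to the bone's measured line (157.5°) |
| Finger opening | 25.5 mm, down from 26.2 mm at the grasp |
| Bystanders | none visibly moved in the scene view |

**What went wrong or disagreed:**
- **First push missed:** it passed over the dish without touching anything. The fingertips turned out to sit about 31 mm behind the reported TCP, not 8 mm ahead as the description says. I confirmed this with the side and wrist cameras, corrected all heights for it, and pushed again.
- **Camera disagreement:** the scene camera puts the dish about 3 mm further in x than the side camera, so I used the middle value. The ring fit from the wrist camera was poor because only part of the ring was visible, so I didn't use it.
- **Not measured:** I judged the scanner's level and its line along the bone by eye in the last side view. After handing in, the robot gave no further readings or verdict.

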